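# Coffee cups back on their own saucers

### The arm

A 6-joint arm with a two-finger parallel gripper is mounted at the origin on the work surface. World frame = base frame: x ahead of the robot, y to its left, z up, the work surface at z = 0. Lengths are in m, angles in rad, forces in N, time in s.
With the tool pointing down it reaches from about 0.325 to 0.85 m from the base axis. Payload 15.5 kg.
Tool frame: the origin (TCP) lies midway between the tips of the shut fingers; the grasp point (between the pads) lies robot.grasp_offset behind it (robot.grasp_offset is the distance from the TCP to the grasp point, in m); z points along the fingers, y is the line along which they close (so a half turn about z gives the same grasp; the last joint's range is limited). The gripper opens to 91 mm and grips with 3 to 60 N. Pads are 32 mm wide; open, the fingers measure 118 mm over their backs; the gripper's body (76 mm by 178 mm) begins 60 mm behind the grasp point.
Start: joints at [-1.198, 0.494, 1.345, -0, 1.302, -0.096], TCP at [0.282, -0.558, 0.182] pointing down, gripper open.
Joint ranges: [-2.91, 2.91], [-0.82, 2.16], [0.22, 2.67], [-1.22, 4.37], [0.12, 2.79], [-3.08, 3.08]. Speed limits (rad/s): [1.89, 1.89, 2.57, 3.01, 3.01, 3.01].

### API

Orientations are given as [roll, pitch, yaw] about the fixed x, y, z axes, in that order (R = Rz(yaw) Ry(pitch) Rx(roll)).
In Python, from plant import robot gives the robot as it stands. Calls block until the motion is done:
- robot.move_ptp(position, orientation): joint-space move of the TCP to a pose.
- robot.move_linear(position, rate=0.15, ori=None, until_force=None): straight line of the TCP; ori=None keeps the orientation; rate is the mean speed in m/s. With until_force (N) it stops when the force on the tool has changed by that much, and returns True; else False.
- robot.set_joints(angles): joint-space move.
- robot.move_gripper(opening, grasp_force=None): finger opening in m; grasp_force is the grip in N (None keeps the last); returns when the fingers have stopped.
- robot.wait(seconds).
- robot.solve_ik(position, orientation): joint angles nearest the present ones, or None.
- robot.read_camera(name): name is "scene" or "side" or "wrist"; returns (picture, depth): 420x560x3 uint8, blue, green, red; 420x560 float32, m along the optical axis (not along the pixel's ray), 0 where there is no reading.
- robot.camera_model(name): a dict with "fx", "fy", "cx", "cy" (pixels), "dist" ([k1, k2, p1, p2, k3] as OpenCV has them; the pictures are not rectified), "cam_to_world" (4x4, takes a point from camera to world coordinates). Camera axes: x right, y up, looking along -z (the intrinsics and any distortion apply to the point x, -y, -z); pixel columns grow to the right and rows downward; lengths in m; the calibration is good to about 2 mm. A picture is of the moment at which its call begins: read the wrist's pose just before it. camera_model takes no time and is no camera call; for the wrist camera it gives the pose at the moment of the call.
A pose or a line that the arm cannot do raises robot.MotionError and nothing moves.
- robot.sign_off(): hands the job in; it is judged then, once.
Readings, each from a call of its own:
- robot.current_time_s(): time.
- robot.current_joints(): joint angles.
- robot.current_dq(): joint speeds.
- robot.current_joint_efforts(): joint torques, N m.
- robot.current_eef_pos(): TCP position.
- robot.current_ee_rot(): TCP orientation.
- robot.current_contact_force(): force on the tool from outside, world axes, zero at the start.
- robot.current_ft_torque(): the same for the moment, N m.
- robot.current_width(): finger opening in m.
- robot.current_grip_force(): force on a finger pad.
Only numpy, scipy, OpenCV 4.12 (cv2) and the standard library are available. Lean on these libraries where they do the work, as an engineer would, in place of code of your own. Each camera call takes 0.05 s, during which the arm holds its last target. There are 200 camera calls.

### The job

The four coffee cups on the serving counter have been put on one another's saucers. Move the cups so that each stands upright in the middle of the saucer of its own colour; the empty cork mat is there to put a cup aside on the way. Set the cups down rather than dropping or tipping them, and leave the saucers and the milk jug where they are.

Things in the scene. Friction and masses are not known exactly. Their poses are not given: they have to be found in the camera images.
- cup_red: red glazed coffee cup with one loop handle, open at the top. 62 mm tall; straight outer wall 60 mm across from 22 mm up to the rim, narrowing below to a foot 44 mm across; wall 3.5 mm. The handle stands out on the cup's own +y side to 54 mm from its axis, 17 to 54 mm up. Origin: centre of the foot's underside; z is the cup's axis, up. About 0.15 kg. At the start it stands on the saucer of another colour, handle any way round.
- cup_yellow: yellow glazed coffee cup with one loop handle, open at the top. 62 mm tall; straight outer wall 60 mm across from 22 mm up to the rim, narrowing below to a foot 44 mm across; wall 3.5 mm. The handle stands out on the cup's own +y side to 54 mm from its axis, 17 to 54 mm up. Origin: centre of the foot's underside; z is the cup's axis, up. About 0.15 kg. At the start it stands on the saucer of another colour, handle any way round.
- cup_blue: blue glazed coffee cup with one loop handle, open at the top. 62 mm tall; straight outer wall 60 mm across from 22 mm up to the rim, narrowing below to a foot 44 mm across; wall 3.5 mm. The handle stands out on the cup's own +y side to 54 mm from its axis, 17 to 54 mm up. Origin: centre of the foot's underside; z is the cup's axis, up. About 0.15 kg. At the start it stands on the saucer of another colour, handle any way round.
- cup_white: white glazed coffee cup with one loop handle, open at the top. 62 mm tall; straight outer wall 60 mm across from 22 mm up to the rim, narrowing below to a foot 44 mm across; wall 3.5 mm. The handle stands out on the cup's own +y side to 54 mm from its axis, 17 to 54 mm up. Origin: centre of the foot's underside; z is the cup's axis, up. About 0.15 kg. At the start it stands on the saucer of another colour, handle any way round.
- saucer_red: round red saucer, 124 mm across, loose on the counter; flat inner floor 5 mm above the counter and about 70 mm across, sloping up to a rim 14 mm above the counter. Origin: centre of its underside, on the counter. About 0.18 kg.
- saucer_yellow: round yellow saucer, 124 mm across, loose on the counter; flat inner floor 5 mm above the counter and about 70 mm across, sloping up to a rim 14 mm above the counter. Origin: centre of its underside, on the counter. About 0.18 kg.
- saucer_blue: round blue saucer, 124 mm across, loose on the counter; flat inner floor 5 mm above the counter and about 70 mm across, sloping up to a rim 14 mm above the counter. Origin: centre of its underside, on the counter. About 0.18 kg.
- saucer_white: round white saucer, 124 mm across, loose on the counter; flat inner floor 5 mm above the counter and about 70 mm across, sloping up to a rim 14 mm above the counter. Origin: centre of its underside, on the counter. About 0.18 kg.
- cork_mat: round brown cork mat, 130 mm across and 8 mm thick, fixed flat on the counter and empty at the start: the free spot. Origin: centre of its underside, on the counter.
- milk_jug: bystander: steel milk jug, 80 mm across, 95 mm tall, handle to 70 mm from its axis on its own +y side; at the left or right end of the cups. Origin: centre of its underside. A glass sugar shaker (74 mm across, 141 mm tall) stands at the other end, mirrored across the robot's x axis. Farther out: a roll of paper towel (left, 136 mm across, 200 mm tall) and a shallow sheet pan (right).
Things that resemble listed ones, but are neither listed nor needed, are in the scene too. Of the things like the cup_blue, leave any that is purple; of the rest the smaller one is meant. Of the things shaped like the cup_white, the white one is meant.

How it is judged:
At the end, for the whole second after the job is handed in: Each cup rests upright (within 0.1 rad) and still on the floor of the saucer of its own colour, its axis within 12 mm of the saucer's centre (its foot less than 9 mm above the saucer's underside) (horizontal distance between cup_red and saucer_red below 0.012 m and z of cup_red in the frame of saucer_red below 0.009 m and angle between each of cup_red, cup_yellow, cup_blue, cup_white's own z axis and vertical below 0.1 rad and linear speed of each of cup_red, cup_yellow, cup_blue, cup_white below 0.02 m/s and horizontal distance between cup_yellow and saucer_yellow below 0.012 m and z of cup_yellow in the frame of saucer_yellow below 0.009 m and horizontal distance between cup_blue and saucer_blue below 0.012 m and z of cup_blue in the frame of saucer_blue below 0.009 m and horizontal distance between cup_white and saucer_white below 0.012 m and z of cup_white in the frame of saucer_white below 0.009 m); the robot touches nothing.
It fails at once if a cup is tipped over (more than 40 degrees from upright) (angle between any of cup_red, cup_yellow, cup_blue, cup_white's own z axis and vertical above 0.7 rad).
It fails at once if a cup is dropped (falls free of the fingers faster than 0.7 m/s, a drop of some 25 mm) ((contact force between the fingers and cup_red below 0.02 N and linear speed of cup_red above 0.7 m/s) or (contact force between the fingers and cup_yellow below 0.02 N and linear speed of cup_yellow above 0.7 m/s) or (contact force between the fingers and cup_blue below 0.02 N and linear speed of cup_blue above 0.7 m/s) or (contact force between the fingers and cup_white below 0.02 N and linear speed of cup_white above 0.7 m/s)).
It fails at once if a saucer is shifted by more than 25 mm or lifted (distance of any of saucer_red, saucer_yellow, saucer_blue, saucer_white from where it was at the start of the episode above 0.025 m).
It fails at once if the milk jug is moved by more than 25 mm or tipped (distance of milk_jug from where it was at the start of the episode above 0.025 m or angle between milk_jug's own z axis and vertical above 0.3 rad).
It also fails if it takes over 136 s, if anything falls off the work surface, if the arm or the gripper's body presses on something with over 40 N, if the wrist force passes 120 N, or if a joint passes its speed limit or range.

## Working session

There is one attempt and no reset: what is moved stays moved. The work goes in short steps, each a Python script; the robot and the scene stay as the last script left them, time stands still between calls to the robot, and variables do not carry over. Pictures are saved under pics/ and viewed, at most 14 in all, crops included, and the job is handed in when it is done.

```bash
ls; mkdir -p pics; python3 - <<'E'
from plant import robot
import cv2, numpy as np
print(robot.grasp_offset, robot.current_time_s(), robot.current_ee_rot())
for n in ("scene","side"):
    p,d=robot.read_camera(n); cv2.imwrite(f"pics/{n}.png",p); np.savez(f"pics/{n}.npz",p=p,d=d)
    m=robot.camera_model(n); print(n,m)
E
```

```text
pics
0.0188 0.0 [-3.14035567e+00 -1.49098829e-04  4.67795195e-01]
scene {'fx': 510.98021688825975, 'fy': 510.98021688825975, 'cx': 288.3573718226538, 'cy': 212.74455180658452, 'dist': array([-0.15530062,  0.        ,  0.        ,  0.        ,  0.        ]), 'cam_to_world': array([[-0.43767384, -0.58818334,  0.68006026,  1.43051256],
       [ 0.89912941, -0.28867636,  0.32898672,  0.4073236 ],
       [ 0.00281281,  0.75545107,  0.65519903,  0.852643  ],
       [ 0.        ,  0.        ,  0.        ,  1.        ]])}
side {'fx': 425.99136446068997, 'fy': 425.99136446068997, 'cx': 282.7625305192647, 'cy': 212.36043875705946, 'dist': array([0.00140519, 0.        , 0.        , 0.        , 0.        ]), 'cam_to_world': array([[-0.98161374,  0.13938223, -0.13041113,  0.46884264],
       [-0.19055984, -0.75503464,  0.62738317,  0.61975778],
       [-0.01101886,  0.64069907,  0.76771303,  0.80520225],
       [ 0.        ,  0.        ,  0.        ,  1.        ]])}
```

View pics/scene.png

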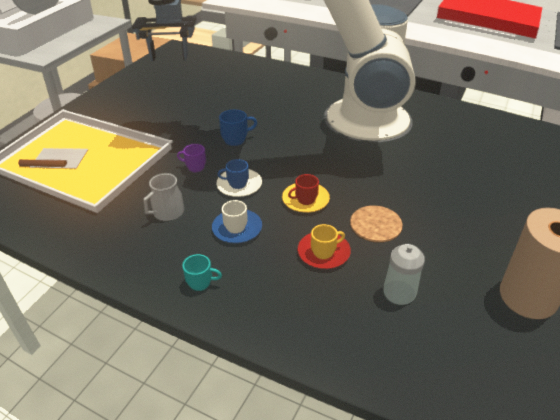

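View pics/side.png

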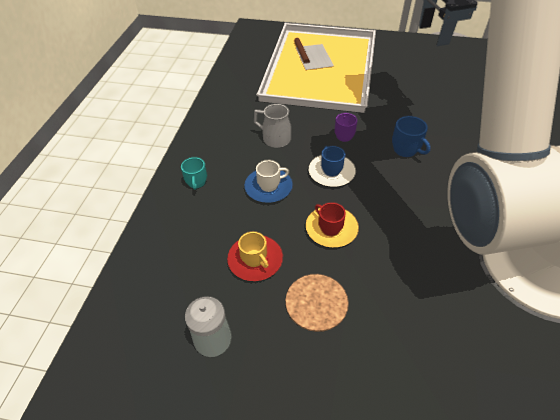

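The scene view shows these things (px):
- **Cups on saucers:** a small blue cup on the white saucer (237,175), the white cup on the blue saucer (234,217), the red cup on the yellow saucer (306,190) and the yellow cup on the red saucer (324,242).
- **Empty mat:** cork mat at (377,223).
- **Bystanders:** jug (165,197) and shaker (403,273).
- **Look-alikes:** a big blue mug (234,127), a purple cup (194,157) and a teal cup (198,272).

`cup_blue` is the small blue one at (237,175), because the mug is larger and the other is purple. `cup_white` is at (234,217), because the other cup of that shape is teal. I'll check this in a crop and build a fused top view for the positions.

```bash
cat > h.py <<'E'
import cv2, numpy as np
def cloud(p,d,m):
    K=np.array([[m['fx'],0,m['cx']],[0,m['fy'],m['cy']],[0,0,1]])
    v,u=np.nonzero(d>0)
    n=cv2.undistortPoints(np.c_[u,v].astype(float)[:,None],K,m['dist'])[:,0]
    z=d[v,u]; P=np.c_[n[:,0]*z,-n[:,1]*z,-z,np.ones(len(z))]@m['cam_to_world'].T
    return P[:,:3],p[v,u]
E
python3 - <<'E'
from plant import robot
from h import *
S=4; C=[];Q=[]
for n in("scene","side"):
    f=np.load(f"pics/{n}.npz"); P,c=cloud(f['p'],f['d'],robot.camera_model(n)); C.append(c);Q.append(P)
    t=(np.hypot(P[:,0]-.55,P[:,1])<.3)&(abs(P[:,2])<.003); print(n,'table z',np.median(P[t,2]),t.sum())
P=np.vstack(Q);c=np.vstack(C); np.savez('cloud.npz',P=P,c=c)
# top view: 1.25mm/px ; x up, y left
X0,X1,Y0,Y1=.25,.85,-.35,.40; s=.00125
o=np.argsort(P[:,2]); P=P[o];c=c[o]
k=(P[:,0]>X0)&(P[:,0]<X1)&(P[:,1]>Y0)&(P[:,1]<Y1)&(P[:,2]<.2);P=P[k];c=c[k]
I=np.zeros((480,600,3),np.uint8)
r=((X1-P[:,0])/s).astype(int);q=((Y1-P[:,1])/s).astype(int)
for a,b,col in zip(r,q,c): cv2.circle(I,(int(b),int(a)),1,col.tolist(),-1)
for i in range(6): 
    y=int((X1-(.3+.1*i))/s); cv2.line(I,(0,y),(8,y),(255,255,255),1); cv2.putText(I,f'{.3+.1*i:.1f}',(10,y+4),0,.4,(255,255,255))
for i in range(7):
    x=int((Y1-(-.3+.1*i))/s); cv2.line(I,(x,0),(x,8),(255,255,255),1); cv2.putText(I,f'{-.3+.1*i:.1f}',(x-10,20),0,.4,(255,255,255))
cv2.imwrite('pics/top.png',I)
f=np.load('pics/scene.npz')['p']; cv2.imwrite('pics/crop.png',cv2.resize(f[95:305,140:420],(800,600),interpolation=3))
E
```

```text
scene table z -0.0003909642569361882 19878
side table z 0.0007032380571687646 29071
```

View pics/crop.png

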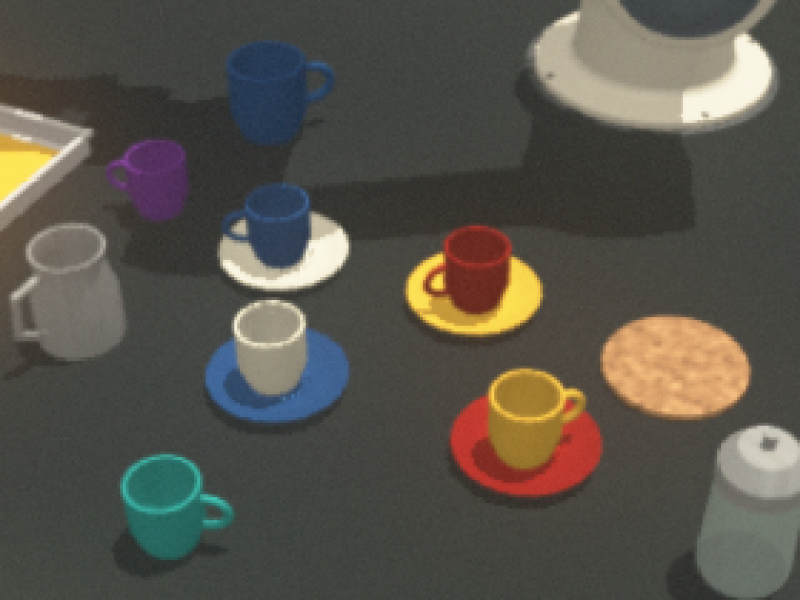

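View pics/top.png

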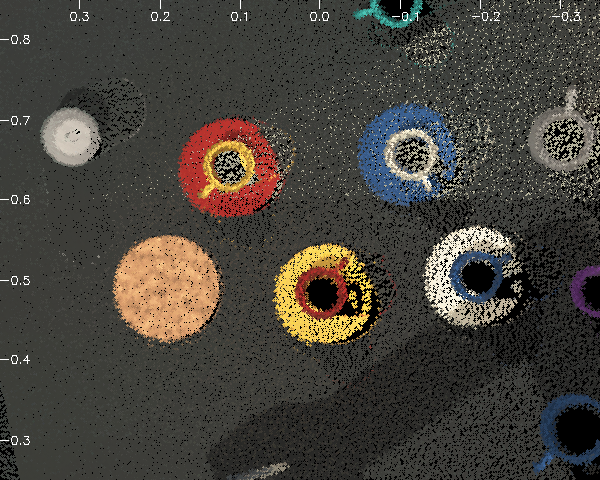

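The crop confirms the identities, and the top view gives rough centres. Next I'll fit circles for cups, saucers and mat, and find the handle directions.

```bash
python3 - <<'E'
from h import *
from scipy.optimize import least_squares
f=np.load('cloud.npz');P=f['P'];c=f['c'].astype(float)
cups=dict(red=(.485,-.0),yellow=(.643,.113),blue=(.503,-.195),white=(.655,-.113))
sau=dict(red=(.64,.113),yellow=(.485,-.005),blue=(.655,-.113),white=(.505,-.195),mat=(.49,.19))
def fit(ctr,zl,rl,R=None):
    x=np.array([*ctr,R or np.mean(rl)])
    for _ in range(4):
        r=np.hypot(*(P[:,:2]-x[:2]).T); k=(P[:,2]>zl[0])&(P[:,2]<zl[1])&(r>rl[0])&(r<rl[1]);A=P[k,:2]
        g=lambda v:np.hypot(*(A-v[:2]).T)-(v[2])
        x=least_squares(g,x,loss='soft_l1',f_scale=.002).x
    a=np.degrees(np.arctan2(*(A-x[:2]).T[::-1])); cov=(np.histogram(a,36,(-180,180))[0]>0).sum()
    return x,k.sum(),cov,np.median(P[k,2])
for n,q in cups.items():
    x,N,cov,z=fit(q,(.0635,.072),(.022,.034)); 
    r=np.hypot(*(P[:,:2]-x[:2]).T);k=(P[:,2]>.03)&(P[:,2]<.062)&(r>.037)&(r<.056)
    d=P[k,:2]-x[:2]; print('cup',n,x.round(4),N,cov,round(z,4),'handle deg',np.degrees(np.arctan2(*d.mean(0)[::-1])).round(0),k.sum(),'rmax',r[k].max().round(3) if k.any() else 0, 'std',np.degrees(np.std(np.arctan2(d[:,1],d[:,0]))).round(0))
for n,q in sau.items():
    print('sau',n,*[fit(q,(.0115,.018) if n!='mat' else (.005,.012),(.050,.068) if n!='mat' else (.0,.07))[i] for i in range(4)])
    if n=='mat':
        r=np.hypot(*(P[:,:2]-q).T);k=(P[:,2]>.005)&(r<.08); A=P[k,:2]; print((A.max(0)+A.min(0))/2,A.max(0)-A.min(0))
E
```

```text
cup red [ 0.4851 -0.0019  0.028 ] 238 36 0.0666 handle deg -36.0 67 rmax 0.053 std 3.0
cup yellow [0.6428 0.1132 0.028 ] 277 36 0.067 handle deg 137.0 81 rmax 0.054 std 3.0
cup blue [ 0.5051 -0.196   0.0281] 197 36 0.0664 handle deg -59.0 34 rmax 0.05 std 3.0
cup white [ 0.6572 -0.1132  0.028 ] 233 36 0.0664 handle deg -152.0 33 rmax 0.053 std 3.0
sau red [0.63963624 0.11362805 0.05671377] 665 36 0.013551365451518582
sau yellow [ 0.48226383 -0.00509125  0.05658506] 524 36 0.01350758227777199
sau blue [ 0.65736849 -0.10960792  0.05687367] 473 36 0.013315688625579303
sau white [ 0.5041598  -0.19272624  0.05708605] 386 36 0.013557617858373783
sau mat [0.49027562 0.19287437 0.04567294] 4039 36 0.008423694102019819
[0.48909622 0.18995855] [0.13159653 0.13587678]
```

Everything agrees with the given sizes: rims r=28 mm at z=67 mm, saucer rims at 13.5 mm. I'll start with the first move, red to mat.

```bash
cat >> h.py <<'E'
from plant import robot
CUP=dict(red=(.4851,-.0019,-36),yellow=(.6428,.1132,137),blue=(.5051,-.1960,-59),white=(.6572,-.1132,-152))
SAU=dict(red=(.6396,.1136),yellow=(.4823,-.0051),blue=(.6574,-.1096),white=(.5042,-.1927),mat=(.4893,.1905))
ZG,ZT=.031,.16
def yaws(a,*xy):   # yaw (mod pi) reachable at all xy with the smallest |q6|
    best=None
    for y in (a,a+180,a-180):
        y=np.radians((y+180)%360-180)
        q=[robot.solve_ik([*p,ZG],[np.pi,0,y]) for p in xy]
        if any(v is None for v in q): continue
        m=max(abs(v[5]) for v in q)
        if best is None or m<best[0]: best=(m,y)
    return best[1]
def to(x,y,z,yaw,rate=.2,f=None): return robot.move_linear([x,y,z],rate=rate,ori=[np.pi,0,yaw],until_force=f)
def carry(cx,cy,a,dst,zsrc=0.,zdst=0.):
    yaw=yaws(a,(cx,cy),dst)
    robot.move_gripper(.088)
    robot.move_ptp([cx,cy,ZT],[np.pi,0,yaw])
    hit=to(cx,cy,ZG+zsrc,yaw,.12,8)
    if hit: print('HIT going down',robot.current_eef_pos()); return None
    robot.move_gripper(.05,20); w=robot.current_width(); g=robot.current_grip_force()
    print('grasp width',round(w,4),'grip',g)
    if w<.056: return None
    to(cx,cy,ZT,yaw,.12)
    to(*dst,ZT,yaw,.15)
    to(*dst,ZG+zdst+.008,yaw,.1)
    h=to(*dst,ZG+zdst-.003,yaw,.02,3); print('touch',h,robot.current_eef_pos().round(4),'width',round(robot.current_width(),4))
    robot.move_gripper(.088); to(*dst,ZT,yaw,.12)
    print('t',robot.current_time_s()); return np.degrees(yaw)
def snap(n,cam='scene'):
    p,d=robot.read_camera(cam); cv2.imwrite(f'pics/{n}.png',p)
    return cloud(p,d,robot.camera_model(cam))
E
python3 - <<'E'
from h import *
p=robot.current_eef_pos(); robot.move_linear([p[0],p[1],.23])
print(carry(*CUP['red'],SAU['mat'],0,.003))
snap('a1')
E
```

```text
grasp width 0.0584 grip 20.034340086610065
touch True [0.4892 0.1903 0.0338] width 0.0581
t 11.0417
144.0
```

View pics/a1.png

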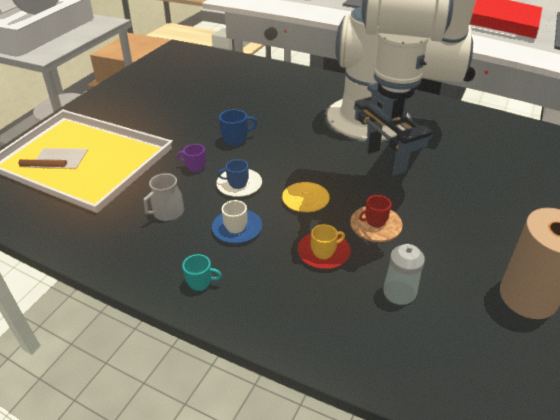

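The red cup stands upright on the cork mat at (377,212), and the yellow saucer at (306,197) is empty and hasn't moved. Next: yellow to the yellow saucer, then red to the red saucer.

```bash
python3 - <<'E'
from h import *
r=carry(*CUP['yellow'],SAU['yellow'])
if r is not None: r=carry(*SAU['mat'],-36,SAU['red'],.003,0)
snap('a2')
E
```

```text
grasp width 0.0582 grip 20.029472689878
touch True [ 0.4822 -0.0052  0.0308] width 0.058
t 20.1917
grasp width 0.058 grip 20.02715915718266
touch True [0.6395 0.1134 0.0308] width 0.0578
t 29.1083
```

View pics/a2.png

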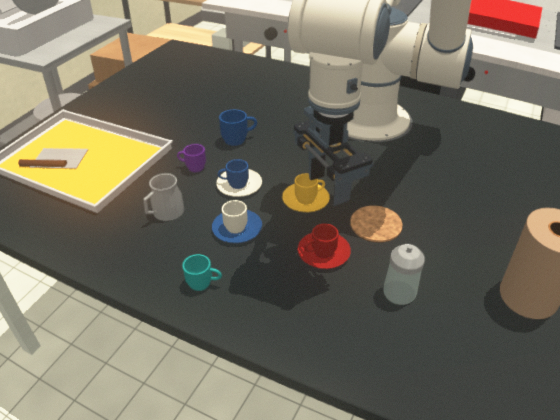

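The yellow cup (306,188) and the red cup (324,240) now stand on their own saucers. Next are blue and white.

```bash
python3 - <<'E'
from h import *
r=carry(*CUP['blue'],SAU['mat'],0,.003)
if r is not None: r=carry(*CUP['white'],SAU['white'])
if r is not None: r=carry(*SAU['mat'],-59,SAU['blue'],.003,0)
p=robot.current_eef_pos(); robot.move_linear([p[0],p[1],.25])
robot.move_ptp([.35,.35,.3],[np.pi,0,0])
A,ca=snap('a3'); B,cb=snap('a3s','side'); np.savez('cloud2.npz',P=np.vstack([A,B]))
print(robot.current_time_s())
from scipy.optimize import least_squares
P=np.vstack([A,B])
def fit(x,zl,rl):
    x=np.array([*x,np.mean(rl)])
    for _ in range(4):
        r=np.hypot(*(P[:,:2]-x[:2]).T);k=(P[:,2]>zl[0])&(P[:,2]<zl[1])&(r>rl[0])&(r<rl[1]);Q=P[k,:2]
        x=least_squares(lambda v:np.hypot(*(Q-v[:2]).T)-v[2],x,loss='soft_l1',f_scale=.002).x
    return x,np.median(P[k,2]),k.sum()
for n in CUP:
    c=fit(SAU[n],(.0635,.072),(.022,.034)); s=fit(SAU[n],(.0115,.018),(.05,.068))
    print(n,c,s,'off mm',1e3*np.hypot(*(c[0]-s[0])[:2]),'saucer shift',1e3*np.hypot(*(s[0][:2]-SAU[n])))
E
```

```text
grasp width 0.058 grip 20.028177412097605
touch True [0.4891 0.1904 0.0338] width 0.0583
t 40.0
grasp width 0.0578 grip 20.004300417149352
touch True [ 0.5046 -0.193   0.0309] width 0.0581
t 49.5
grasp width 0.058 grip 20.023557781302806
touch True [ 0.6572 -0.1098  0.0308] width 0.0578
t 60.2083
63.725
red (array([0.63964178, 0.11384723, 0.02791247]), np.float64(0.06663140800328005), np.int64(282)) (array([0.63962248, 0.11388131, 0.05688454]), np.float64(0.013667374991142456), np.int64(653)) off mm 0.039162634719680324 saucer shift 0.28220393964470886
yellow (array([ 0.48264195, -0.00500191,  0.0280909 ]), np.float64(0.06658056352388653), np.int64(229)) (array([ 0.48236772, -0.00530579,  0.0568748 ]), np.float64(0.013679584434051761), np.int64(508)) off mm 0.4093199980394496 saucer shift 0.21664401284479257
blue (array([ 0.65777932, -0.10890975,  0.02797076]), np.float64(0.06632872944101542), np.int64(231)) (array([ 0.6570791 , -0.10959911,  0.05701695]), np.float64(0.013558381773566164), np.int64(451)) off mm 0.9826076909397069 saucer shift 0.32090191167803567
white (array([ 0.50491526, -0.19287496,  0.02799037]), np.float64(0.06622826621982691), np.int64(208)) (array([ 0.5040932 , -0.19259192,  0.05672887]), np.float64(0.013642491454828931), np.int64(396)) off mm 0.869423719029661 saucer shift 0.15194995364078118
```

View pics/a3.png

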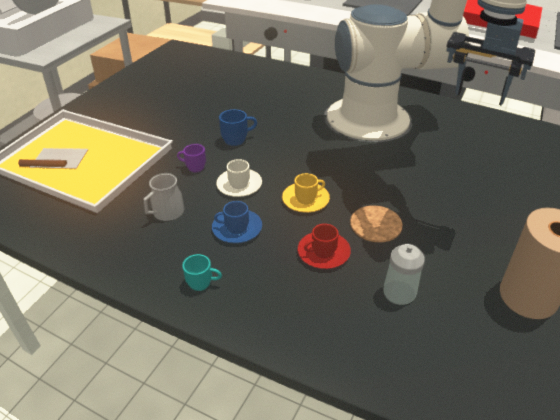

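All four cups stand upright on their own saucers, each within 1 mm of the centre, and the arm is clear of everything. The jug at (165,197) hasn't moved.

```bash
python3 -c "
from plant import robot
print(robot.sign_off())"
```

```text
the job is handed in; nothing more can be done
None
```

Done: I handed the job in at about 64 s with each cup upright on its own saucer, within about 1 mm of centre, and the saucers and jug where they were; the hand-in call returned no verdict.

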